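Hang the large ear-muff frame on the rack

TASK

Take the large ear-muff frame that stands on the bench among the small ones and hang it astride the steel bar of the rack, on the free stretch beside the small frame already hanging there: the middle of its band rests on the bar, one ear cup hangs on each side, and it hangs straight. Lower it onto the bar rather than dropping it, and leave the frame that already hangs there where it is.

Things in the scene. Friction and masses are not known exactly. Their poses are not given: they have to be found in the camera images.
- large_frame: Large ear-muff frame: rigid black U-shaped band, grey cup at each end, standing on its cups among two small ones (150 mm across, 145 tall; they: 106, 111); places vary. Origin: underside of the band at its middle, 115 mm above the cups' undersides. x: cup to cup, y: across the band, z up. Gap between cups 106 mm; cups 22 thick (x), 56 wide (y), 60 tall. Mass about 0.15 kg.
- large_pad (a point): Centre of the top face of the firm grey pad on the middle of the large frame's band, 30 mm above the frame's origin. The pad is 56 mm long (frame x), 30 mm wide (frame y), 26 mm tall, on a band 24 mm wide and 5 mm thick: grip it from above by its 30 mm width, fingertips no lower than 25 mm below this point so that they clear the bar. Axes as the frame's.
- rail: Rack, fixed: a level round steel bar 16 mm thick between two grey posts on foot plates. Origin on the bench under the bar's middle; y along the bar, z up. Top of the bar 155 mm above the bench. Posts at y = -180 and +180 mm, 16 mm thick (y), 160 mm tall; foot plates 150 mm (x) by 40 mm (y). The small hanging frame is on the negative-y half; the rest of the bar is free.
- hung_frame: Small loose frame already hanging on the bar, pad up, 100 to 125 mm from the bar's middle towards the rack's negative y. Origin: underside of its band at its middle, on top of the bar. x: cup to cup, along the rack's x; y: along the bar. 106 mm across (x), 44 mm wide at its cups (y), top of its pad 26 mm above the origin.

How it is judged:
At the end, for the whole second after the job is handed in: The large frame hangs at rest astride the bar between its posts: the middle of its band within 20 mm of the bar sideways and within 12 mm of the bar's top in height, upright and square to the bar within 17 degrees; the small hanging frame is within 25 mm of where it was (x of large_frame in the frame of rail between -0.02 and 0.02 m and y of large_frame in the frame of rail between -0.08 and 0.16 m and z of large_frame in the frame of rail between 0.143 and 0.167 m and angle between the y axis of large_frame and the y axis of rail, either way round below 0.3 rad and angle between large_frame's own z axis and vertical below 0.3 rad and linear speed of large_frame below 0.03 m/s and angular speed of large_frame below 0.3 rad/s and distance of hung_frame from where it was at the start of the episode below 0.025 m); the robot touches nothing.
It fails at once if the large frame was let go more than 30 mm above its resting height on the bar (height (world z) of large_frame above 0.185 m and contact force between the fingers and large_frame below 0.02 N).
It fails at once if the frame already hanging was pushed away by more than 40 mm (distance of hung_frame from where it was at the start of the episode above 0.04 m).
It also fails if it takes over 40 s, if anything falls off the work surface, if the arm or the gripper's body presses on something with over 40 N, if the wrist force passes 120 N, or if a joint passes its speed limit or range.

ROBOT

A 7-joint arm with a two-finger parallel gripper is mounted at the origin on the work surface. World frame = base frame: x ahead of the robot, y to its left, z up, the work surface at z = 0. Lengths are in m, angles in rad, forces in N, time in s.
With the tool pointing down it reaches from about 0.35 to 0.9 m from the base axis. Payload 8.1 kg.
Tool frame: the origin (TCP) lies at the very end of the fingers, on their centre line; the grasp point (between the pads) lies 19 mm behind it; z points along the fingers, y is the line along which they close (so a half turn about z gives the same grasp; the last joint's range is limited). The gripper opens to 92 mm and grips with 3 to 60 N. Pads are 19 mm wide; open, the fingers measure 130 mm over their backs; the gripper's body (75 mm by 190 mm) begins 47 mm behind the grasp point.
Start: joints at [1.053, 0.434, 0.025, 1.573, -0.012, 1.134, -0.075], TCP at [0.252, -0.572, 0.227] pointing down, gripper open.
Joint ranges: [-2.62, 2.62], [-0.44, 2.09], [-1.27, 1.32], [0.08, 2.57], [-1.32, 4.46], [0.12, 2], [-2.74, 2.74]. Speed limits (rad/s): [2.22, 2.22, 3.01, 3.01, 3.14, 3.14, 3.14].

INTERFACE

Orientations are given as a 3x3 rotation matrix whose columns are the frame's x, y, z axes.
In Python, from bench import env, imaging gives the robot as it stands. Calls block until the motion is done:
- env.movep(position, orientation): joint-space move of the TCP to a pose.
- env.line_to(position, speed=0.15, ori=None): straight line of the TCP; ori=None keeps the orientation; speed is the mean speed in m/s.
- env.set_joints(angles): joint-space move.
- env.set_gripper(opening, newtons=None): opening from 0.0 (shut) to 1.0 (fully open); newtons is the grip in N (None keeps the last); returns when the fingers have stopped.
- env.pause(seconds).
- env.solve_ik(position, orientation): joint angles nearest the present ones, or None.
- imaging.snapshot(name): name is "scene" or "side" or "wrist"; returns the picture (420x560x3 uint8, blue, green, red); there is no depth.
- imaging.camera_model(name): a dict with "fov_y" (degrees; the focal length in pixels is half the picture's height over the tangent of half this angle, whatever the lens; pixels are square), "cx", "cy" (the principal point, pixels), "position" and "orientation" of the camera in the world. Camera axes: x right, y down, z forward; pixel columns grow to the right and rows downward; lengths in m; the calibration is good to about 2 mm. A picture is of the moment at which its call begins: read the wrist's pose just before it. camera_model takes no time and is no camera call; for the wrist camera it gives the pose at the moment of the call.
A pose or a line that the arm cannot do raises env.Unreachable and nothing moves.
- env.sign_off(): hands the job in; it is judged then, once.
Readings, each from a call of its own:
- env.get_t(): time.
- env.get_joint_positions(): joint angles.
- env.get_joint_vel(): joint speeds.
- env.get_joint_torque(): joint torques, N m.
- env.get_eef_pos(): TCP position.
- env.get_orientation(): TCP orientation.
- env.get_force(): force on the tool from outside, world axes, zero at the start.
- env.get_torque(): the same for the moment, N m.
- env.get_width(): opening from 0.0 (shut) to 1.0 (fully open).
- env.get_gripper_force(): force on a finger pad.
Only numpy, scipy, OpenCV 4.12 (cv2) and the standard library are available. Lean on these libraries where they do the work, as an engineer would, in place of code of your own. Each camera call takes 0.05 s, during which the arm holds its last target. There are 200 camera calls.

## Working session

There is one attempt and no reset: what is moved stays moved. The work goes in short steps, each a Python script; the robot and the scene stay as the last script left them, time stands still between calls to the robot, and variables do not carry over. Pictures are saved under pics/ and viewed, at most 10 in all, crops included, and the job is handed in when it is done.

```bash
mkdir -p pics; python3 - <<'E'
from bench import env, imaging
import cv2
for n in("scene","side"):
    cv2.imwrite(f"pics/{n}0.png",imaging.snapshot(n)); print(n,imaging.camera_model(n))
print(imaging.camera_model("wrist"),env.get_t())
E
```

```text
scene {'fov_y': 49.30720984137225, 'cx': 275.3361158917889, 'cy': 209.13033321040496, 'position': array([1.2398642 , 0.04340184, 1.08504919]), 'orientation': array([[-0.06526259,  0.80101394, -0.59507769],
       [ 0.99785013,  0.05596836, -0.0340978 ],
       [ 0.00599271, -0.59602367, -0.8029445 ]])}
side {'fov_y': 42.50455096282094, 'cx': 265.52628642874737, 'cy': 201.93116905892845, 'position': array([-0.00267107,  1.11394275,  0.88266784]), 'orientation': array([[-0.90080167, -0.21676712,  0.37625571],
       [-0.43368636,  0.49248916, -0.75456648],
       [-0.02173665, -0.84289171, -0.53764401]])}
{'fov_y': 71.92512244144893, 'cx': 281.00864645744724, 'cy': 204.92237834422744, 'position': array([ 0.31314379, -0.54400832,  0.38500248]), 'orientation': array([[ 0.40377894, -0.8852037 , -0.23103458],
       [-0.91485289, -0.39140764, -0.09921822],
       [-0.00260037,  0.25142488, -0.96787332]])} 0.1
```

View pics/scene0.png

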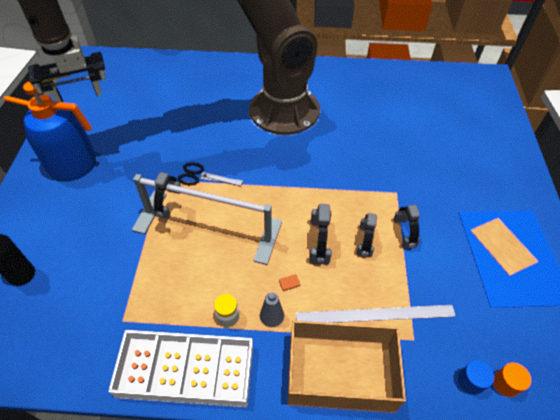

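View pics/side0.png

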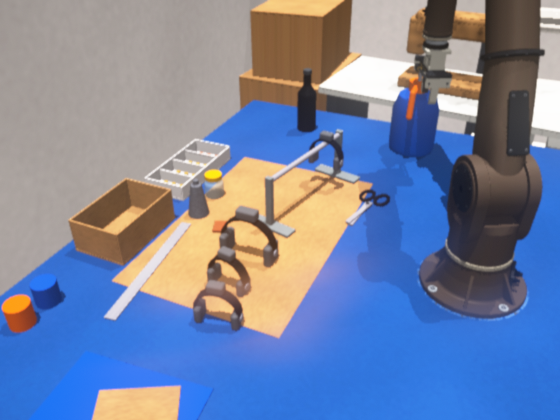

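Scene view: the large frame's pad is at about (321,212), the small ones at (368,220) and (410,212). The bar runs (140,180)–(267,208), with the hung frame at (161,182). Side view: large pad at (247,214), bar (339,133)–(269,180). I'll enlarge both for accurate pixels.

```bash
python3 - <<'E'
import cv2,numpy as np
a=cv2.imread("pics/scene0.png")[165:275,125:345]; b=cv2.imread("pics/side0.png")[120:275,200:355]
f=lambda i,k:cv2.resize(i,None,fx=k,fy=k,interpolation=cv2.INTER_CUBIC)
cv2.imwrite("pics/a.png",f(a,3.6)); cv2.imwrite("pics/b.png",f(b,3.8))
E
```

```text
(no output)
```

View pics/a.png

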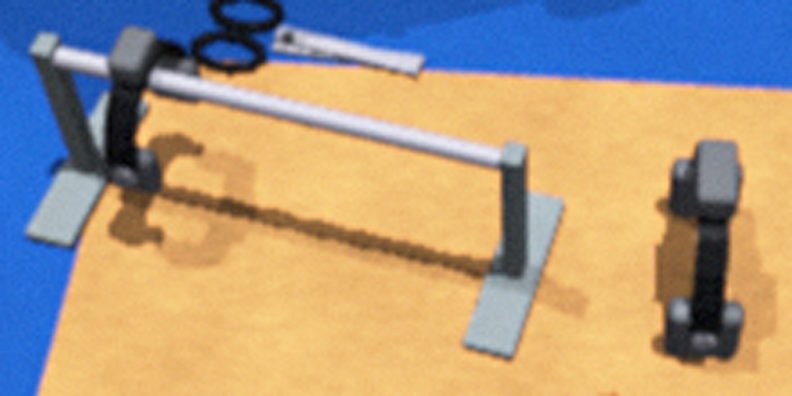

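View pics/b.png

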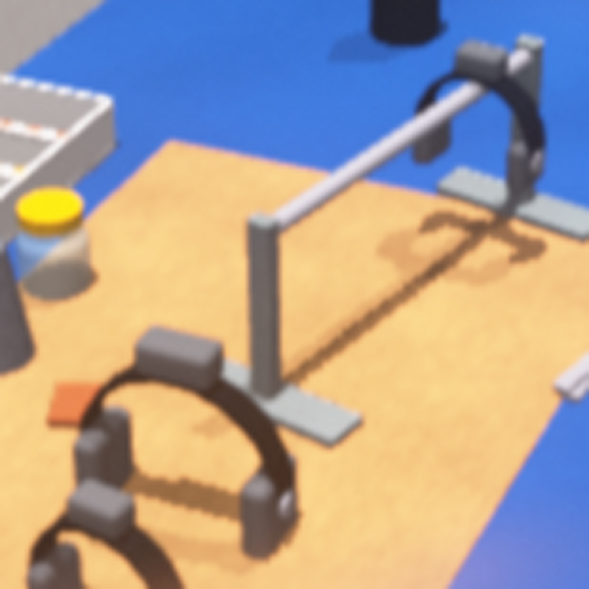

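Crop pixels: in the scene crop, post tops (514,149) and (45,42), pad top face centre (718,170). In the side crop, post tops (264,217) and (531,42), pad top centre (181,345). Next I triangulate these.

```bash
cat >h.py <<'E'
import numpy as np
from bench import env, imaging
def ray(m,uv):
    f=210/np.tan(np.radians(m["fov_y"])/2); d=m["orientation"]@np.array([(uv[0]-m["cx"])/f,(uv[1]-m["cy"])/f,1])
    return m["position"],d/np.linalg.norm(d)
def proj(m,p):
    f=210/np.tan(np.radians(m["fov_y"])/2); q=m["orientation"].T@(np.asarray(p)-m["position"]); return np.array([f*q[0]/q[2]+m["cx"],f*q[1]/q[2]+m["cy"]])
def tri(*mu):
    A=0;b=0;L=[ray(m,u) for m,u in mu]
    for o,d in L: P=np.eye(3)-np.outer(d,d);A=A+P;b=b+P@o
    p=np.linalg.solve(A,b); return p,[1e3*np.linalg.norm(np.cross(p-o,d)) for o,d in L]
def onz(m,uv,z):
    o,d=ray(m,uv); return o+d*(z-o[2])/d[2]
def R(a): # tool down, closing axis y at heading a
    y=np.array([np.cos(a),np.sin(a),0]);z=np.array([0,0,-1.]);return np.c_[np.cross(y,z),y,z]
E
python3 - <<'E'
from h import *
np.set_printoptions(precision=4,suppress=True)
S=imaging.camera_model("scene");D=imaging.camera_model("side")
ca=lambda u:(np.array(u)+.5)/3.6-.5+[125,165]; cb=lambda u:(np.array(u)+.5)/3.8-.5+[200,120]
pts=dict(near=((514,149),(264,217)),far=((45,42),(531,42)),pad=((718,170),(181,345)),hungpad=((138,42),(481,50)))
P={k:tri((S,ca(a)),(D,cb(b))) for k,(a,b) in pts.items()}
for k,v in P.items(): print(k,*v)
v=P["near"][0]-P["far"][0]; print(np.linalg.norm(v),np.degrees(np.arctan2(v[1],v[0])))
# frame cups' undersides ends: scene near cup bottom, far cup
print(onz(S,ca((705,325)),.05),onz(S,ca((690,180)),.05))
p=P["pad"][0]
for a in np.radians([60,75,90,105,120]):
  for q in [p+[0,0,.1],]: print(np.degrees(a),env.solve_ik(q,R(a)), env.solve_ik(q,R(a+np.pi)))
E
```

```text
near [ 0.5476 -0.016   0.1615] [np.float64(0.5761130561185929), np.float64(0.5761130561185537)]
far [ 0.4718 -0.3685  0.1592] [np.float64(0.8331516280122822), np.float64(0.8331516280123096)]
pad [0.5406 0.1282 0.1418] [np.float64(0.21389676033529734), np.float64(0.21389676033524904)]
hungpad [ 0.4874 -0.291   0.183 ] [np.float64(1.2491577886576706), np.float64(1.2491577886577112)]
0.3604676166851532 77.86853870269121
[0.6138 0.1274 0.05  ] [0.4839 0.1149 0.05  ]
59.99999999999999 [ 0.256   0.4288 -0.8129  1.6751  0.3324  1.1822  0.4077] [-0.0039  0.3485 -0.4324  1.6956  0.1588  1.1322 -2.5755]
75.0 [ 0.2712  0.436  -0.8373  1.6739  0.3451  1.1869  0.658 ] [ 0.0655  0.364  -0.5291  1.6899  0.1989  1.1415 -2.3508]
90.0 [ 0.2888  0.4449 -0.8663  1.6726  0.3605  1.1928  0.9059] [ 0.1111  0.3761 -0.594   1.6863  0.2273  1.1489 -2.115 ]
105.00000000000001 [ 0.3449  0.4778 -0.9632  1.6686  0.4145  1.2154  1.1191] [ 0.1365  0.3836 -0.6308  1.6843  0.2439  1.1535 -1.8683]
119.99999999999999 [ 0.3964  0.5165 -1.0608  1.665   0.4726  1.2431  1.3286] [ 0.1541  0.3892 -0.6566  1.6829  0.2558  1.1569 -1.6173]
```

Post spacing is 360.5 mm and their height is 160 mm, both as specified. The pad top is at z≈0.142 (expected 0.145). Next is a wrist view for the frame's yaw and a finer position.

```bash
python3 - <<'E'
from h import *
import cv2
env.movep([0.541,0.128,0.30],R(np.radians(95)))
cv2.imwrite("pics/w1.png",imaging.snapshot("wrist"))
m=imaging.camera_model("wrist"); np.save("w1.npy",m,allow_pickle=True)
print(m["position"],proj(m,[.541,.128,.145]),env.get_eef_pos(),env.get_joint_positions(),env.get_t())
E
```

```text
[0.474523   0.1220917  0.45876668] [281.00395141 192.7081974 ] [0.54129843 0.12697556 0.29977415] [ 0.32043668  0.41074983 -0.91117748  1.57908432  0.33229063  1.31622109
  1.02094034] 2.8333
```

View pics/w1.png

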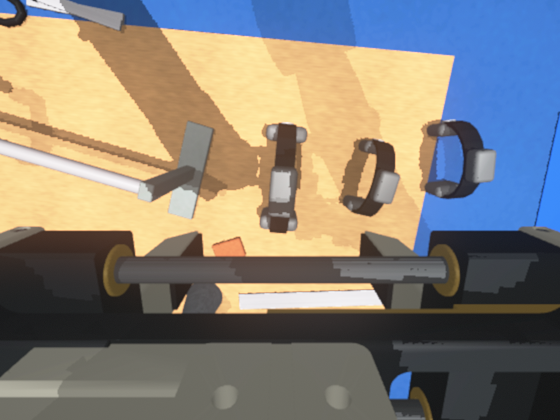

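The wrist view shows the large frame's pad at about (282,186), nearly aligned with the image columns, with the prediction at (281,193). The small frames to the right are well clear. I'll enlarge it.

```bash
python3 - <<'E'
import cv2
a=cv2.imread("pics/w1.png")[115:240,230:340]
cv2.imwrite("pics/w1c.png",cv2.resize(a,None,fx=4.8,fy=4.8,interpolation=cv2.INTER_CUBIC))
E
```

```text
(no output)
```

View pics/w1c.png

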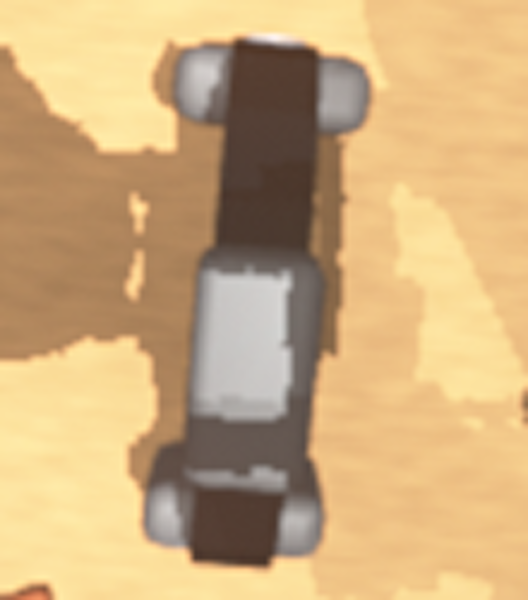

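Pad top corners in the crop are (203,265), (320,265), (303,487) and (187,481). Its centre is ≈ (282,192) in the full image, 1 px from the prediction. Next: compute the yaw, grasp and lift.

```bash
python3 - <<'E'
from h import *
np.set_printoptions(precision=4,suppress=True)
m=np.load("w1.npy",allow_pickle=True).item()
C=[onz(m,(np.array(c)+.5)/4.8-.5+[230,115],.145)[:2] for c in((203,265),(320,265),(303,487),(187,481))]
C=np.array(C); c=C.mean(0); v=(C[2]+C[3]-C[0]-C[1])/2; psi=np.arctan2(v[1],v[0])
print(c,v,np.linalg.norm(v),np.linalg.norm((C[1]-C[0])),np.degrees(psi))
c=.5*c+.5*np.array([.5406,.1282])
psi_y=psi+np.pi/2
np.save("g.npy",[*c,psi_y])
assert 40<1e3*np.linalg.norm(v)<70
env.movep([*c,.20],R(psi_y)); env.line_to([*c,.122],.08)
env.set_gripper(0,25)
print(env.get_width()*92,env.get_gripper_force(),env.get_eef_pos())
env.line_to([*c,.20],.1); print(env.get_width()*92,env.get_gripper_force(),env.get_force(),env.get_t())
# reach check for the target
ang=np.radians(77.87); o=np.array([.5097,-.1922]); d=np.array([np.cos(ang),np.sin(ang)])
for z in(.36,.17): print(env.solve_ik([*(o+.05*d),z],R(ang)))
E
```

```text
[0.5413 0.1295] [0.0517 0.0007] 0.05175447179276782 0.026458722061048635 0.7947941579243119
29.847073844035922 24.894171059131622 [0.541  0.1288 0.122 ]
30.294749162588108 24.89050179719925 [ 0.0235 -0.1186 -2.1077] 6.3583
[ 0.8182  0.333  -0.8798  1.5103  0.2576  1.4194  1.2857]
[ 0.7413  0.4718 -0.7851  1.8076  0.3861  1.0222  1.1641]
```

Grasp holds: width is 30 mm and the grip steady. Now carry it high, align it above the free stretch at rail y=+50 mm, and lower with force checks.

```bash
python3 - <<'E'
from h import *
import cv2
np.set_printoptions(precision=4,suppress=True)
ang=np.radians(77.87); o=np.array([.5097,-.1922]); d=np.array([np.cos(ang),np.sin(ang)]); t=o+.05*d
p=env.get_eef_pos(); env.line_to([p[0],p[1],.34],.15)
env.line_to([*t,.34],.12,ori=R(ang)); env.line_to([*t,.20],.08); env.pause(.3)
print(env.get_eef_pos(),env.get_width()*92,env.get_force(),env.get_t())
f=lambda i:cv2.resize(i,None,fx=2,fy=2,interpolation=cv2.INTER_CUBIC)
a=f(imaging.snapshot("scene")[130:280,120:320]);b=f(imaging.snapshot("side")[90:240,220:420])
cv2.imwrite("pics/c.png",np.hstack([a,b]))
E
```

```text
[ 0.5202 -0.1433  0.2001] 30.07858361045286 [ 0.2662  0.1349 -2.2099] 12.0667
```

View pics/c.png

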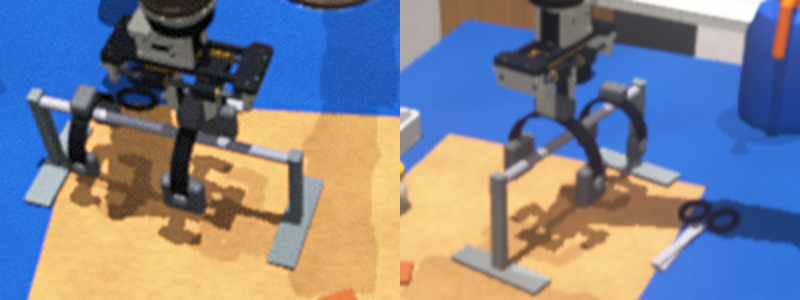

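The left half shows the frame astride the bar (band near (185,130)), level and square to it. The right half shows a cup on each side, with the hung frame untouched. Lower it until it touches the bar.

```bash
python3 - <<'E'
from h import *
import cv2
p=env.get_eef_pos(); f0=env.get_force()[2]; z=.170
env.line_to([p[0],p[1],z],.05); env.pause(.2)
while z>.154 and env.get_force()[2]-f0<2.5:
    z-=.0015; env.line_to([p[0],p[1],z],.02); env.pause(.1)
print(z,env.get_force()-[0,0,f0],env.get_eef_pos())
env.set_gripper(.62); env.pause(.5)
env.line_to([p[0],p[1],.30],.12); env.pause(.5)
print(env.get_t(),env.get_width())
f=lambda i:cv2.resize(i,None,fx=2,fy=2,interpolation=cv2.INTER_CUBIC)
a=f(imaging.snapshot("scene")[130:280,120:320]);b=f(imaging.snapshot("side")[90:240,220:420])
cv2.imwrite("pics/d.png",np.hstack([a,b]))
E
```

```text
0.161 [-3.03872933 -0.32952355  8.32657119] [ 0.52047363 -0.14338857  0.16171945]
18.1833 0.6234640226221133
```

View pics/d.png

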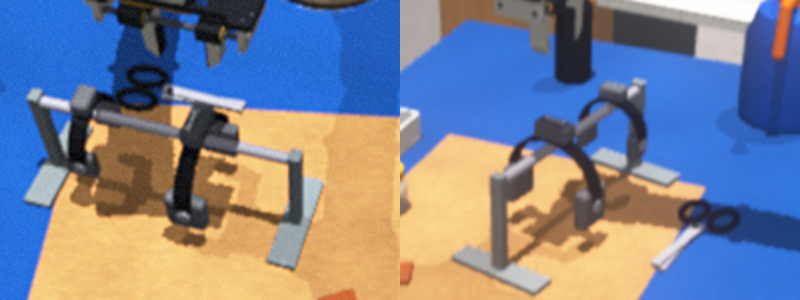

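The frame hangs astride, with pad at (208,122) left and (555,130) right, but it may be slightly tilted. I'll check by overlaying the ideal pose's outline.

```bash
python3 - <<'E'
from h import *
import cv2
from itertools import product
ang=np.radians(77.87); o=np.array([.5097,-.1922,.155]); d=np.array([np.cos(ang),np.sin(ang),0]); e=np.array([d[1],-d[0],0]); t=o+.05*d
out=[]
for n,(r,c) in dict(scene=(165,165),side=(125,255)).items():
    m=imaging.camera_model(n); k=4; im=cv2.resize(imaging.snapshot(n)[r:r+100,c:c+100],None,fx=k,fy=k,interpolation=cv2.INTER_CUBIC)
    def box(x0,x1,w,z0,z1,col):
        P=[(proj(m,t+e*x+d*y+[0,0,z])-[c,r]+.5)*k-.5 for x,y,z in product((x0,x1),(-w,w),(z0,z1))]
        for i in range(8):
            for b in(1,2,4):
                if not i&b: cv2.line(im,tuple(map(int,P[i])),tuple(map(int,P[i|b])),col,1,cv2.LINE_AA)
    box(-.028,.028,.015,.004,.030,(0,255,0))
    for s in(-1,1): box(s*.053,s*.075,.028,-.115,-.055,(0,0,255))
    out.append(im)
cv2.imwrite("pics/e.png",np.hstack(out))
E
```

```text
(no output)
```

View pics/e.png

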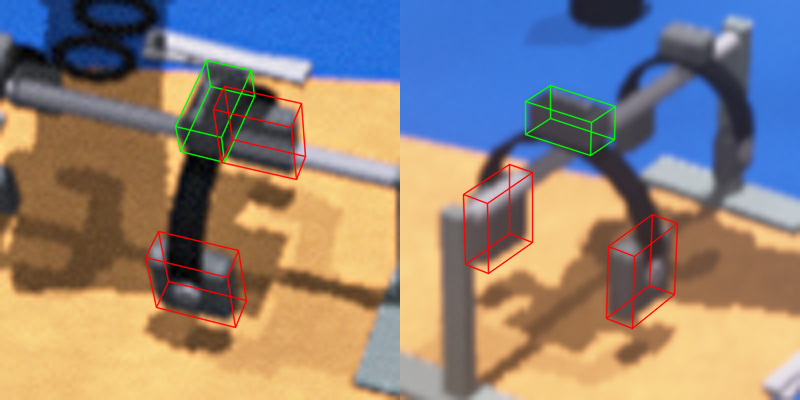

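The outline of the ideal pose matches the pad and both cups in the two views to within a few mm. The frame therefore hangs straight, and the robot is clear of it.

```bash
python3 -c "
from bench import env
print(env.get_t(),env.sign_off())"
```

```text
the job is handed in; nothing more can be done
18.3833 None
```

The large frame hangs straight astride the bar, about 50 mm from its middle on the free side; the small hanging frame looks unmoved in the final views, and I handed the job in at 18.4 s (no verdict was returned).

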